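Make up two diamond polishers' kit trays

TASK

Make up the two polishers' trays from the stock in the middle of the bench: the bell dop, the round stone box and the long spanner go in the large three-compartment tray, the flat table dop and the folded loupe in the small two-compartment tray. Put one thing in each compartment, the spanner in the long one, each flat on the tray's floor and the same way up as it is in the stock. Leave the claw dop, the short spanner and the paste jar where they are.

Things in the scene. Friction and masses are not known exactly. Their poses are not given: they have to be found in the camera images.
- large_tray: Large kit tray, white floor, grey walls, fixed, 145 x 153 mm (own x, y): two square compartments 72 x 72 mm on its -x side, centres x -33.5, y +37.5 and -37.5 mm; one long one 64 (x) by 147 mm (y), centre x +37.5, y 0. Walls and partitions 3 mm thick, 10 mm high; floor 3 mm thick. Origin: centre of underside.
- small_tray: Small kit tray, white floor, grey walls, fixed, 78 x 153 mm (own x, y): two square compartments 72 x 72 mm, centres x 0, y +37.5 and -37.5 mm. Walls and partitions 3 mm thick, 10 mm high; floor 3 mm thick. Origin: centre of underside.
- bell_dop_c (a point): The bell dop (a holder for a stone): the tallest dop, standing upright; brass barrel 34 mm diameter and 30 mm high, above it a closed copper dome narrowing to a stone at the tip, 57 mm high in all. The point is on its axis, 28 mm above its foot; z is up.
- table_dop_c (a point): The flat table dop: the lowest and widest dop, standing upright; steel disc 40 mm diameter and 18 mm high with a brass boss of 22 mm diameter and a small dark bar on top, 29 mm high (32 mm with the stone). The point is on its axis, 14.5 mm above its foot; z is up.
- loupe_c (a point): The folded loupe lying flat: a pear-shaped metal and black case 22 mm high, 44 mm long; its broad round end is 30 mm in diameter, its narrow end 20 mm wide. The point is the centre of the broad end, 11 mm above the underside; own x runs along the case, the narrow end reaching 29 mm to -x; grip the broad end across y. z is up.
- stone_box_c (a point): The round stone box: clear plastic lid (whitish from above) over a black base, a stone in the middle, 38 mm diameter, 24 mm high, upright. The point is its centre, 12 mm above its underside; z is up.
- long_spanner_c (a point): The long spanner: flat steel, double open-ended, 125 mm long along its own y, 7 mm thick, shank 12 mm wide (x), jaws 24 and 22 mm wide. The point is its centre, 3.5 mm above its underside; z is up.
- claw_dop_c (a point): The claw dop, not wanted: steel barrel 32 mm diameter, 24 mm high, with four upright claws, 43 mm high in all. The point is on its axis, 21.5 mm above its foot.
- short_spanner_c (a point): The short spanner, not wanted: the same shape as the long one but 85 mm long along its own y, shank 9 mm wide, 6 mm thick. The point is its centre, 3 mm above its underside.
- paste_jar_c (a point): The paste jar, not wanted: amber, black cap, 36 mm diameter, 42 mm high. The point is on its axis, 21 mm above its underside.
Not all that is in view belongs to the job. What is shaped like the part that bears long_spanner_c but green, purple or yellow is not meant.

How it is judged (in metres and radians):
At the end, for the whole second after the job is handed in: Each thing in its tray, one per compartment (square ones either way round), point within 24 mm of its centre in x and y (spanner 18 mm along), within 2.5 mm of resting height, level to 0.08 rad (spanner 0.04), same way up, at rest; claw dop, short spanner and jar within 20 mm of their starts (((x of bell_dop_c in the frame of large_tray between -0.0575 and -0.0095 m and y of bell_dop_c in the frame of large_tray between 0.0135 and 0.0615 m and z of bell_dop_c in the frame of large_tray between 0.0285 and 0.0335 m and x of stone_box_c in the frame of large_tray between -0.0575 and -0.0095 m and y of stone_box_c in the frame of large_tray between -0.0615 and -0.0135 m and z of stone_box_c in the frame of large_tray between 0.0125 and 0.0175 m) or (x of bell_dop_c in the frame of large_tray between -0.0575 and -0.0095 m and y of bell_dop_c in the frame of large_tray between -0.0615 and -0.0135 m and z of bell_dop_c in the frame of large_tray between 0.0285 and 0.0335 m and x of stone_box_c in the frame of large_tray between -0.0575 and -0.0095 m and y of stone_box_c in the frame of large_tray between 0.0135 and 0.0615 m and z of stone_box_c in the frame of large_tray between 0.0125 and 0.0175 m)) and ((x of table_dop_c in the frame of small_tray between -0.024 and 0.024 m and y of table_dop_c in the frame of small_tray between 0.0135 and 0.0615 m and z of table_dop_c in the frame of small_tray between 0.015 and 0.02 m and x of loupe_c in the frame of small_tray between -0.024 and 0.024 m and y of loupe_c in the frame of small_tray between -0.0615 and -0.0135 m and z of loupe_c in the frame of small_tray between 0.0115 and 0.0165 m) or (x of table_dop_c in the frame of small_tray between -0.024 and 0.024 m and y of table_dop_c in the frame of small_tray between -0.0615 and -0.0135 m and z of table_dop_c in the frame of small_tray between 0.015 and 0.02 m and x of loupe_c in the frame of small_tray between -0.024 and 0.024 m and y of loupe_c in the frame of small_tray between 0.0135 and 0.0615 m and z of loupe_c in the frame of small_tray between 0.0115 and 0.0165 m)) and x of long_spanner_c in the frame of large_tray between 0.0135 and 0.0615 m and y of long_spanner_c in the frame of large_tray between -0.018 and 0.018 m and z of long_spanner_c in the frame of large_tray between 0.004 and 0.009 m and angle between each of bell_dop_c, stone_box_c, table_dop_c, loupe_c's own z axis and vertical below 0.08 rad and linear speed of each of bell_dop, stone_box, table_dop, loupe, long_spanner below 0.02 m/s and angle between long_spanner_c's own z axis and vertical below 0.04 rad and distance of each of claw_dop_c, short_spanner_c, paste_jar_c from where it was at the start of the episode below 0.02 m); the robot touches nothing.
It fails at once if the claw dop was moved from its place (more than 20 mm) (distance of claw_dop_c from where it was at the start of the episode above 0.02 m).
It fails at once if the short spanner was moved from its place (more than 20 mm) (distance of short_spanner_c from where it was at the start of the episode above 0.02 m).
It fails at once if the paste jar was moved from its place (more than 20 mm) (distance of paste_jar_c from where it was at the start of the episode above 0.02 m).
It also fails if it takes over 106 s, if anything falls off the work surface, if the arm or the gripper's body presses on something with over 40 N, if the wrist force passes 120 N, or if a joint passes its speed limit or range.

ROBOT

A 6-joint arm with a two-finger parallel gripper is mounted at the origin on the work surface. World frame = base frame: x ahead of the robot, y to its left, z up, the work surface at z = 0. Lengths are in mm, angles in degrees, forces in N, time in s.
With the tool pointing down it reaches from about 350 to 850 mm from the base axis. Payload 8.1 kg.
Tool frame: the origin (TCP) lies midway between the tips of the shut fingers; the grasp point (between the pads) lies 19 mm behind it; z points along the fingers, y is the line along which they close (so a half turn about z gives the same grasp; the last joint's range is limited). The gripper opens to 85 mm and grips with 20 to 120 N. Pads are 22 mm wide; open, the fingers measure 114 mm over their backs; the gripper's body (76 mm by 85 mm) begins 54 mm behind the grasp point. The pads swing forward as they close: fully open they stand 13 mm farther back than shut.
Start: joints at [69.076, 7.471, 85.268, -0, 87.261, -4.893], TCP at [165.676, 576.677, 231.292] pointing down, gripper open.
Joint ranges: [-169.43, 169.43], [-51.17, 129.36], [1.28, 143.12], [-76.62, 256.62], [0, 156.53], [-152.29, 152.29]. Speed limits (degrees/s): [136.94, 136.94, 159.86, 180, 180, 180].

INTERFACE

Orientations are given as [roll, pitch, yaw] about the fixed x, y, z axes, in that order (R = Rz(yaw) Ry(pitch) Rx(roll)).
In Python, from bench import sense, snapshot, order, finder gives the robot as it stands.
- The arm moves only by the tool send_rows, never from a script. Its argument "steps" is a list of rows, each a list of 2 entries, a list of its own where there are three numbers: the shift along the world's x, y, z in units of 30 mm (1.0 is 30 mm), then the turn, a rotation vector about the world's x, y, z in rad. In form: [[[dx, dy, dz], [wx, wy, wz]], ...]. A call has 1 to 10 rows; each row is the pose to reach, as a shift and turn from the pose commanded when the call began; what a row does not reach only later rows make up. A row lasts 1/8 s, in which the tool goes at most 62.5 mm and 10.7 degrees, less where a joint would pass 70% of its speed; a pose out of reach is approached as far as the arm can. A call with a gripper value outside its range is refused whole. "fingers" is the closure, from 0 (fully open) to 1 (shut), set as the call begins (left out, the last holds). The fingers move at their own pace and stop on an object; "squeeze" is the grip in N (left out, the last holds). Time passes only in rows, so rows that repeat a pose let the fingers close. It gives the time, the measured TCP pose, the force, the opening and the grip force at its end, in the units of the state.
- sense(): the state, without advancing time (a new reading comes with each control period).
- snapshot(name): name is "scene" or "top" or "wrist"; returns a dict with "img" (420x560x3 uint8, red, green, blue), "K" (3x3 intrinsics, pixels), "k1" (the pictures are not rectified: a ray, as slopes to the right and down, at radius r is drawn at 1 + k1 r^2 times it, then the intrinsics apply), "pose" (4x4, takes a point from camera to world coordinates). Camera axes: x right, y up, looking along -z (the intrinsics and any distortion apply to the point x, -y, -z); pixel columns grow to the right and rows downward; lengths in mm; the calibration is good to about 2 mm. A picture is of the moment at which its call begins. There is no depth.
- order.hand_in(): hands the job in; it is judged then, once.
Trained networks look in the newest picture that a camera, given by its name, has taken for a name from the list of things; names that differ only in an ending like _2 or _b are one class to them, and where a whole thing is asked for, a point or a joint stands for the part that bears it (a point fixed in the world has none). Each returns a list of dicts, best first, with "confidence" (0 to 1); they miss things now and then, are a little off and sometimes report something else, mostly with a low value. They report only what shows in the picture. A call takes as long as a camera call. They do not tell look-alikes from the thing itself.
- finder.find_in(label, camera): "box" ([left, top, width, height] as shares, 0 to 1, of the picture: columns of its width, rows of its height, round what is visible of it).
- finder.trace(label, camera): "mask" (420x560 bool, what is visible of it) and "box" ([left, top, width, height] as shares, 0 to 1, of the picture: columns of its width, rows of its height, round what is visible of it).
- finder.pinpoint(label, camera): "at" ([column, row] as shares, 0 to 1, of the picture: columns of its width, rows of its height: a listed point, or the origin of a listed thing).
The state is a dict: "time": time; "joint_pos": joint angles; "qd": joint speeds; "joint_efforts": joint torques, N m; "tool_pos": TCP position; "tcp_rot": TCP orientation; "ft_force": force on the tool from outside, world axes, zero at the start; "wrist_torque": the same for the moment, N m; "finger_gap": finger opening in mm; "grip_force": force on a finger pad.
Only numpy, scipy, OpenCV 4.12 (cv2) and the standard library are available. Lean on these libraries where they do the work, as an engineer would, in place of code of your own. Each camera call takes 0.05 s, during which the arm holds its last target. There are 200 camera calls.

## Working session

There is one attempt and no reset: what is moved stays moved. The work goes in short steps, Python scripts to look and compute and a tool call to move; the robot and the scene stay as the last step left them, time stands still between calls to the robot, and variables do not carry over. Pictures are saved under pics/ and viewed, at most 14 in all, crops included, and the job is handed in when it is done.

Besides the shell and the picture viewer there is one more tool, called after "Call:" as a command line: name --argument value ..., lists and objects as JSON in quotes. send_rows: Moves the arm, as the interface text tells. Its arguments: {"type":"object","properties":{"steps":{"type":"array"},"fingers":{"type":"number"},"squeeze":{"type":"number"}},"required":["steps"]}

```bash
mkdir -p pics
cat > h.py <<'E'
import numpy as np, cv2
from bench import sense, snapshot, order, finder
def ray(s,px):
    K=s["K"];k1=s["k1"];d=np.array([(px[0]-K[0][2])/K[0][0],(px[1]-K[1][2])/K[1][1]])
    u=d.copy()
    for _ in range(20): u=d/(1+k1*(u@u))
    P=np.array(s["pose"]);return P[:3,3],P[:3,:3]@np.array([u[0],-u[1],-1])
def at(s,px,z):
    o,r=ray(s,px);return o+r*(z-o[2])/r[2]
def proj(s,p):
    P=np.array(s["pose"]);c=P[:3,:3].T@(np.array(p)-P[:3,3]);u=np.array([c[0],-c[1]])/-c[2]
    u=u*(1+s["k1"]*(u@u));K=s["K"];return [K[0][0]*u[0]+K[0][2],K[1][1]*u[1]+K[1][2]]
def tri(a,b):
    A=0;y=0
    for o,r in (a,b):
        r=r/np.linalg.norm(r);M=np.eye(3)-np.outer(r,r);A=A+M;y=y+M@o
    p=np.linalg.solve(A,y);e=np.linalg.norm((np.eye(3)-np.outer(r,r))@(p-o));return p,e
def save(s,n): cv2.imwrite(f"pics/{n}.png",cv2.cvtColor(s["img"],cv2.COLOR_RGB2BGR))
E
python3 - <<'E'
from h import *
S={c:snapshot(c) for c in ("top","scene","wrist")}
for c in S: save(S[c],c+"0")
for c in S: print(c,np.round(S[c]["pose"],2).tolist(),S[c]["K"][0][0],S[c]["k1"])
print(sense()["tcp_rot"])
for n in ["large_tray","small_tray","bell_dop_c","table_dop_c","loupe_c","stone_box_c","long_spanner_c","claw_dop_c","short_spanner_c","paste_jar_c"]:
    for c in ("top","scene"):
        print(n,c,[(np.round(np.array(d["at"])*[560,420]).tolist(),round(d["confidence"],2)) for d in finder.pinpoint(n,c)][:4])
E
```

```text
top [[-0.03, 0.99, -0.15, 331.98], [-1.0, -0.04, -0.04, -18.29], [-0.05, 0.15, 0.99, 970.69], [0.0, 0.0, 0.0, 1.0]] 382.1029631181117 -0.09137596373544701
scene [[0.49, -0.62, 0.61, 1065.76], [0.87, 0.35, -0.34, -319.83], [-0.0, 0.7, 0.71, 700.01], [0.0, 0.0, 0.0, 1.0]] 485.80048675621254 -0.032002883659172365
wrist [[0.28, -0.91, -0.3, 87.35], [0.96, 0.26, 0.09, 597.14], [-0.0, -0.32, 0.95, 373.24], [0.0, 0.0, 0.0, 1.0]] 312.24651902951774 -0.04722519576615075
[-1.79916057e+02 -5.12760691e-03  1.63967931e+02]
large_tray top [([160.0, 216.0], 0.72)]
large_tray scene [([411.0, 166.0], 0.76)]
small_tray top [([396.0, 200.0], 0.8)]
small_tray scene [([147.0, 288.0], 0.57)]
bell_dop_c top [([247.0, 228.0], 0.55), ([333.0, 180.0], 0.23)]
bell_dop_c scene [([318.0, 175.0], 0.88)]
table_dop_c top [([252.0, 147.0], 0.52), ([283.0, 234.0], 0.46)]
table_dop_c scene [([274.0, 194.0], 0.55)]
loupe_c top [([239.0, 188.0], 0.71)]
loupe_c scene [([348.0, 213.0], 0.6)]
stone_box_c top [([334.0, 186.0], 0.47)]
stone_box_c scene []
long_spanner_c top [([256.0, 146.0], 0.78), ([238.0, 281.0], 0.66), ([372.0, 272.0], 0.63), ([373.0, 143.0], 0.55)]
long_spanner_c scene [([369.0, 264.0], 0.9), ([151.0, 200.0], 0.67), ([297.0, 150.0], 0.62), ([205.0, 340.0], 0.57)]
claw_dop_c top [([334.0, 225.0], 0.62)]
claw_dop_c scene [([217.0, 215.0], 0.73)]
short_spanner_c top [([316.0, 146.0], 0.72)]
short_spanner_c scene [([285.0, 300.0], 0.58)]
paste_jar_c top [([288.0, 179.0], 0.68)]
paste_jar_c scene []
```

View pics/top0.png

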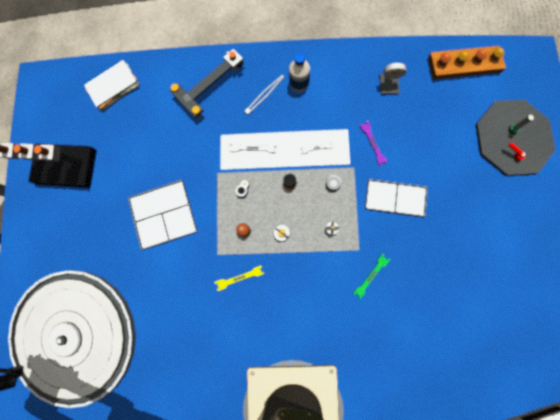

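View pics/scene0.png

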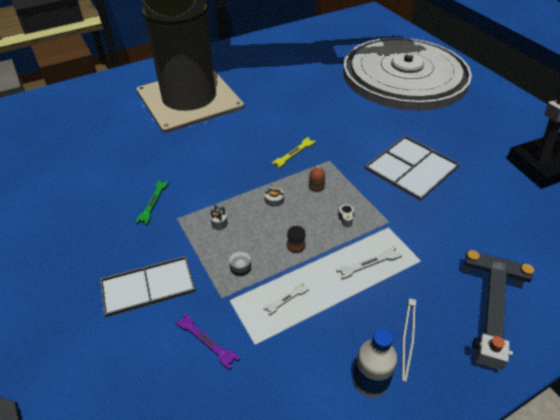

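The top view shows the loupe (242,188), jar (290,182), box (334,184), bell (243,230), table dop (282,233) and claw (332,229) on a grey mat. The long spanner (254,148) and short spanner (317,148) lie on a white board. The large tray is at (163,214) with its long compartment up, and the small tray at (396,197). The scene view agrees; the coloured spanners are decoys.

```bash
cat > m.py <<'E'
from h import *
T=snapshot("top");C=snapshot("scene")
man={"bell_dop_c":[(243,230),(317,178)],"table_dop_c":[(282,233),(274,194)],"loupe_c":[(242,188),(346,212)],"stone_box_c":[(334,184),(240,262)],"long_spanner_c":[(254,148),(370,263)],"claw_dop_c":[(332,229),(218,215)],"short_spanner_c":[(317,148),(286,300)],"paste_jar_c":[(290,182),(296,238)]}
for n,m in man.items():
    px=[]
    for c,g in zip(("top","scene"),m):
        best=None
        for d in finder.pinpoint(n,c):
            p=np.array(d["at"])*[560,420]
            if np.hypot(*(p-g))<14: best=p;break
        px.append(best)
    use=[g if p is None else p for p,g in zip(px,m)]
    print(n,[None if p is None else np.round(p,1).tolist() for p in px],np.round(tri(ray(T,use[0]),ray(C,use[1]))[0]),round(tri(ray(T,use[0]),ray(C,use[1]))[1],1))
# trays: white floor segmentation
for nm,g in (("large_tray",((163,214),(411,166))),("small_tray",((396,197),(147,287)))):
    for s,c,gg in ((T,"top",g[0]),(C,"scene",g[1])):
        ds=[d for d in finder.trace(nm,c)]
        ds=[d for d in ds if d["mask"][int(gg[1])-5:int(gg[1])+6,int(gg[0])-5:int(gg[0])+6].any()]
        if not ds: print(nm,c,"none");continue
        mk=ds[0]["mask"].astype(np.uint8)
        cn=max(cv2.findContours(mk,cv2.RETR_EXTERNAL,cv2.CHAIN_APPROX_NONE)[0],key=len)[:,0]
        for z in (0,10,20,30):
            w=np.array([at(s,p,z)[:2] for p in cn],np.float32)
            r=cv2.minAreaRect(w);print(nm,c,z,np.round(r[0]),np.round(r[1]),round(r[2],1))
E
python3 m.py
```

```text
bell_dop_c [[242.8, 227.8], [315.9, 176.0]] [447. 107.  28.] 1.6
table_dop_c [[282.8, 235.5], [273.5, 192.2]] [428.  13.  10.] 2.8
loupe_c [[241.0, 193.2], [345.6, 212.3]] [542. 116.   1.] 0.6
stone_box_c [[332.4, 183.7], None] [ 556. -122.    7.] 0.5
long_spanner_c [[252.9, 144.4], [369.4, 262.3]] [671.  81.   6.] 1.0
claw_dop_c [[332.7, 223.9], [219.1, 215.4]] [ 450. -115.   27.] 0.4
short_spanner_c [[316.3, 146.3], [283.0, 298.6]] [659. -88.   1.] 3.3
paste_jar_c [[289.4, 178.6], [295.6, 240.7]] [571. -13.  18.] 1.9
large_tray top 0 [495. 328.] [151. 159.] 16.3
large_tray top 10 [493. 325.] [149. 157.] 16.3
large_tray top 20 [492. 321.] [147. 156.] 16.3
large_tray top 30 [490. 317.] [146. 154.] 16.3
large_tray scene 0 [497. 325.] [152. 170.] 15.4
large_tray scene 10 [505. 316.] [149. 167.] 15.4
large_tray scene 20 [513. 307.] [147. 165.] 15.4
large_tray scene 30 [521. 297.] [145. 163.] 15.4
small_tray top 0 [ 516. -284.] [154.  81.] 80.7
small_tray top 10 [ 514. -281.] [152.  80.] 80.7
small_tray top 20 [ 513. -278.] [151.  80.] 80.7
small_tray top 30 [ 511. -276.] [149.  79.] 80.7
small_tray scene 0 [ 516. -284.] [158.  89.] 79.7
small_tray scene 10 [ 524. -285.] [155.  88.] 79.7
small_tray scene 20 [ 532. -286.] [153.  87.] 79.7
small_tray scene 30 [ 540. -286.] [151.  85.] 79.7
```

Run:
```python
import cv2
a=cv2.imread("pics/top0.png")[120:270,110:445]
b=cv2.imread("pics/scene0.png")[125:345,90:470]
cv2.imwrite("pics/c1.png",cv2.resize(a,(800,358),interpolation=cv2.INTER_CUBIC))
cv2.imwrite("pics/c2.png",cv2.resize(b,(800,463),interpolation=cv2.INTER_CUBIC))
```

```text
(no output)
```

View pics/c1.png

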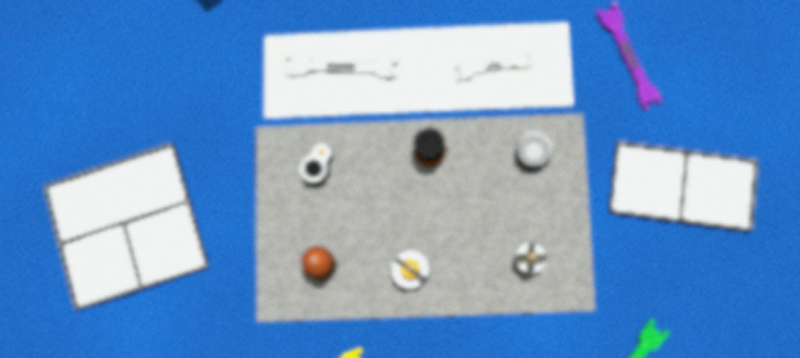

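Call:
send_rows --steps '[[[2.0, -1.5, 0.5], [0, 0, 0]], [[4, -3, 1], [0, 0, 0]], [[5.5, -5, 1.5], [0, 0, 0.05]], [[7, -7, 2], [0, 0, 0.1]], [[8.5, -9, 2], [0, 0, 0.15]], [[10, -11, 2], [0, 0, 0.2]], [[11.2, -13, 2], [0, 0, 0.28]], [[12, -15, 2], [0, 0, 0.28]], [[12, -16, 2], [0, 0, 0.28]], [[12, -16, 2], [0, 0, 0.28]]]' --fingers 0

```text
time: 3.5
tool_pos: [526.3, 94.3, 291.5]
tcp_rot: [-180.0, 0.0, 180.0]
ft_force: [0.7, 1.1, 0.8]
finger_gap: 85.2
grip_force: 0.0
```

The crop confirms the layout. The loupe's narrow end points to about world +x, slightly −y: broad end at (315,168), narrow end at (321,151).

Run:
```python
from h import *
s=snapshot("wrist");save(s,"w1");print(np.round(s["pose"],2).tolist())
for n in ["bell_dop_c","table_dop_c","loupe_c","stone_box_c","long_spanner_c"]:
    print(n,[(np.round(np.array(d["at"])*[560,420],1).tolist(),round(d["confidence"],2)) for d in finder.pinpoint(n,"wrist")][:3])
```

```text
[[0.0, -0.95, -0.32, 444.83], [1.0, 0.0, 0.0, 92.56], [-0.0, -0.32, 0.95, 434.3], [0.0, 0.0, 0.0, 1.0]]
bell_dop_c [([293.7, 98.7], 0.62)]
table_dop_c [([218.6, 95.8], 0.58), ([125.5, 187.4], 0.55), ([23.8, 155.2], 0.15)]
loupe_c [([294.9, 175.0], 0.94)]
stone_box_c [([128.3, 187.1], 0.82), ([116.6, 101.6], 0.53)]
long_spanner_c [([278.1, 254.3], 0.88), ([306.2, 0.0], 0.85), ([37.8, 1.8], 0.81)]
```

View pics/w1.png

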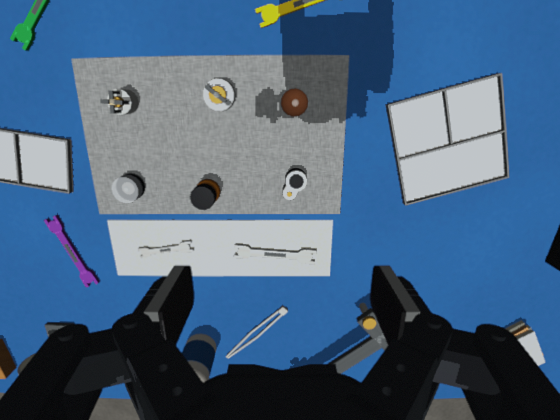

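The wrist view shows bell (294,101), table dop (219,95), loupe (294,180) with its narrow end at (289,194), box (127,187), long spanner (236,250)–(317,256), and the large tray with corners (388,103), (500,73), (508,176), (405,204).

Run:
```python
from h import *
S={c:snapshot(c) for c in ("top","scene","wrist")}
W=S["wrist"]
man={"bell_dop_c":((243,228),(316,177),(294,100)),"table_dop_c":((282.5,234),(273.5,193),(218.6,95)),"loupe_c":((241,190),(346,212),(295,177)),"stone_box_c":((333,184),(240,262),(127.5,187)),"long_spanner_c":((253,146),(369.4,262.3),(277.5,253.5))}
Z={"bell_dop_c":28,"table_dop_c":14.5,"loupe_c":11,"stone_box_c":12,"long_spanner_c":4.5}
for n,m in man.items():
    A=0;y=0
    for c,g in zip(("top","scene","wrist"),m):
        best=g
        for d in finder.pinpoint(n,c):
            p=np.array(d["at"])*[560,420]
            if np.hypot(*(p-g))<9: best=p;break
        o,r=ray(S[c],best);r=r/np.linalg.norm(r);M=np.eye(3)-np.outer(r,r);A=A+M;y=y+M@o
        print("  ",c,np.round(at(S[c],best,Z[n])[:2]),end="")
    print(n,np.round(np.linalg.solve(A,y),1))
for nm,px in (("sp ends",[(236,250),(317,256)]),):
    e=[at(W,p,4)for p in px];d=e[1]-e[0];print(nm,np.round(e),np.hypot(*d[:2]),np.degrees(np.arctan2(d[1],d[0])))
a,b=at(W,(297,180),22),at(W,(289,194),22);d=a-b;print("loupe axis +x",np.degrees(np.arctan2(d[1],d[0])))
for z in (0,13):
    q=np.array([at(W,p,z)[:2] for p in [(388,103),(500,73),(508,176),(405,204)]],np.float32);print("large corners",z,cv2.minAreaRect(q),q.mean(0))
print([np.round(at(W,p,1)[:2]).tolist() for p in [(73,59),(349,55),(340,213),(108,221),(333,220),(330,275)]])
```

```text
top [447. 108.]   scene [458. 104.]   wrist [443. 108.]bell_dop_c [446.6 109.8  16.3]
   top [432.  14.]   scene [438.   9.]   wrist [436.  15.]table_dop_c [433.7  13.2   8.4]
   top [548. 114.]   scene [553. 119.]   wrist [545. 111.]loupe_c [548.7 115.6   8.2]
   top [ 561. -124.]   scene [ 562. -123.]   wrist [ 561. -129.]stone_box_c [ 561.1 -124.6   14.4]
   top [669.  82.]   scene [675.  76.]   wrist [672.  88.]long_spanner_c [672.7  83.7  -2.3]
sp ends [[660.  26.   4.]
 [670. 151.   4.]] 124.66589157923978 85.44228453441849
loupe axis +x 151.72440952466425
large corners 0 ((494.28399658203125, 331.4569396972656), (147.45558166503906, 154.41697692871094), 16.33547592163086) [494.7326 331.6637]
large corners 13 ((493.1637268066406, 325.07275390625), (143.04522705078125, 149.7899932861328), 15.906917572021484) [493.2106  324.60645]
[[389.0, -176.0], [387.0, 181.0], [601.0, 182.0], [615.0, -166.0], [612.0, 173.0], [705.0, 173.0]]
```

Call:
send_rows --steps '[[[-1, 0.2, -1.5], [0, 0, 0]], [[-2, 0.4, -3], [0, 0, 0]], [[-2.67, 0.45, -4.5], [0, 0, 0]], [[-2.67, 0.45, -5.4], [0, 0, 0]], [[-2.67, 0.45, -5.4], [0, 0, 0]]]'

```text
time: 5.32
tool_pos: [443.6, 110.0, 127.2]
tcp_rot: [-180.0, -0.3, -180.0]
ft_force: [-0.1, 0.1, -1.1]
finger_gap: 85.7
grip_force: 0.0
```

```bash
cat > look.py <<'E'
import sys
from h import *
n,z=sys.argv[1],float(sys.argv[2])
s=snapshot("wrist")
if len(sys.argv)>3: save(s,sys.argv[3])
q=sense()["tool_pos"];print("tcp",np.round(q,1))
for d in finder.pinpoint(n,"wrist")[:3]:
    p=np.array(d["at"])*[560,420];print("pin",np.round(p),round(d["confidence"],2),np.round(at(s,p,z)[:2],1))
for d in finder.trace(n,"wrist")[:2]:
    ys,xs=np.nonzero(d["mask"]);p=(xs.mean(),ys.mean());print("mask centroid",np.round(p),round(d["confidence"],2),np.round(at(s,p,z)[:2],1),"box",np.round(np.array(d["box"])*[560,420,560,420]))
E
python3 look.py bell_dop_c 28 w2
```

```text
tcp [445.1 110.1 129.2]
pin [279. 210.] 0.57 [446.8 105.5]
mask centroid [281. 207.] 0.76 [444.  107.5] box [261. 179.  39.  54.]
```

Call:
send_rows --steps '[[[0, -0.1, -1.5], [0, 0, 0]], [[0, -0.1, -3], [0, 0, 0]], [[0, -0.1, -3.7], [0, 0, 0]], [[0, -0.1, -3.9], [0, 0, 0]], [[0, -0.1, -3.9], [0, 0, 0]]]'

```text
time: 6.1
tool_pos: [446.9, 107.3, 13.6]
tcp_rot: [180.0, 0.1, -180.0]
ft_force: [-0.3, -0.5, -0.5]
finger_gap: 85.3
grip_force: 0.0
```

Call:
send_rows --steps '[[[0, 0, 0], [0, 0, 0]], [[0, 0, 0], [0, 0, 0]], [[0, 0, 0], [0, 0, 0]], [[0, 0, 0], [0, 0, 0]], [[0, 0, 0], [0, 0, 0]], [[0, 0, 0], [0, 0, 0]]]' --fingers 1 --squeeze 50

```text
time: 6.85
tool_pos: [446.1, 107.4, 13.2]
tcp_rot: [180.0, 0.1, -180.0]
ft_force: [-2.1, -0.2, 6.7]
finger_gap: 31.7
grip_force: 49.2
```

Call:
send_rows --steps '[[[0, 0, 0.8], [0, 0, 0]], [[0, 0.7, 1.7], [0, 0, 0]], [[0.05, 2.2, 2], [0, 0, 0.07]], [[0.1, 4, 2], [0, 0, 0.14]], [[0.15, 5.8, 2], [0, 0, 0.21]], [[0.2, 7.4, 2], [0, 0, 0.28]], [[0.2, 8.25, 2], [0, 0, 0.28]], [[0.2, 8.25, 2], [0, 0, 0.28]], [[0.2, 8.25, 2], [0, 0, 0.28]]]'

```text
time: 7.98
tool_pos: [451.3, 354.0, 71.9]
tcp_rot: [-180.0, -0.1, -163.9]
ft_force: [-1.0, -0.8, -1.4]
finger_gap: 31.8
grip_force: 50.1
```

```bash
python3 look.py bell_dop_c 70 w3
python3 - <<'E'
from h import *
s=snapshot("wrist")
R=lambda a:np.array([[np.cos(a),-np.sin(a)],[np.sin(a),np.cos(a)]])
im=cv2.cvtColor(s["img"],cv2.COLOR_RGB2BGR)
for (c,a,pts,) in (((494,328),16,[(-72.5,-76.5),(72.5,-76.5),(72.5,76.5),(-72.5,76.5)]),):
    q=np.array([proj(s,[*(np.array(c)+R(np.radians(a))@np.array(p)),10]) for p in pts]).round().astype(np.int32)
    cv2.polylines(im,[q],True,(0,0,255),1)
cv2.imwrite("pics/w3.png",im)
E
```

```text
tcp [451.4 353.7  71.9]
mask centroid [281. 279.] 0.96 [459.1 354.1] box [247. 225.  71. 103.]
```

View pics/w3.png

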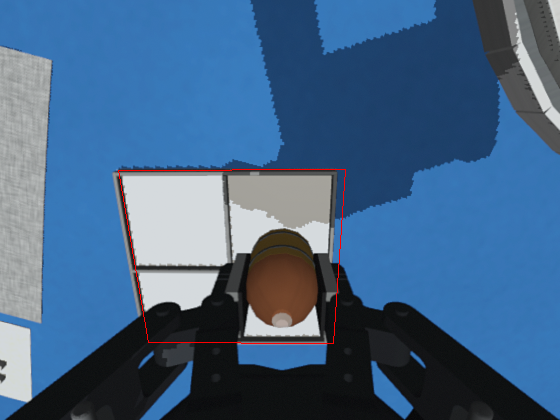

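The bell hangs upright between the pads at about (281,280). The tray rim in the picture lies about 6 px left of my drawn model, so the tray is about 4 mm further to −y.

Call:
send_rows --steps '[[[0, -0.1, -0.8], [0, 0, 0]], [[0, -0.1, -1.5], [0, 0, 0]], [[0, -0.1, -1.8], [0, 0, 0]], [[0, -0.1, -1.86], [0, 0, 0]], [[0, -0.1, -1.86], [0, 0, 0]]]'

```text
time: 8.8
tool_pos: [452.1, 351.9, 17.2]
tcp_rot: [180.0, 0.1, -164.0]
ft_force: [0.5, -0.1, -1.4]
finger_gap: 31.7
grip_force: 50.2
```

Call:
send_rows --steps '[[[0, 0, 0], [0, 0, 0]], [[0, 0, 0], [0, 0, 0]], [[0, 0, 0], [0, 0, 0]], [[0, 0, 0.5], [0, 0, 0]], [[0, 0, 1.8], [0, 0, 0]], [[0, 0, 3.4], [0, 0, 0]]]' --fingers 0.35

```text
time: 9.55
tool_pos: [450.9, 351.3, 119.6]
tcp_rot: [-180.0, -0.1, -163.9]
ft_force: [0.9, -0.3, 0.4]
finger_gap: 55.5
grip_force: 0.0
```

Call:
send_rows --steps '[[[0.5, -0.5, 0.5], [0, 0, -0.17]], [[1.3, -1.5, 1], [0, 0, -0.35]], [[2, -2.5, 1.4], [0, 0, -0.52]], [[2.8, -3.4, 1.4], [0, 0, -0.7]], [[3.5, -4.3, 1.4], [0, 0, -0.87]], [[4.2, -5.2, 1.4], [0, 0, -1.05]], [[5, -6, 1.4], [0, 0, -1.23]], [[5.7, -7, 1.4], [0, 0, -1.4]], [[6.5, -8, 1.4], [0, 0, -1.58]], [[7.2, -8.9, 1.4], [0, 0, -1.75]]]'

```text
time: 10.8
tool_pos: [668.5, 83.5, 161.9]
tcp_rot: [179.9, 0.0, 95.4]
ft_force: [0.0, -0.2, 0.1]
finger_gap: 55.6
grip_force: 0.0
```

Call:
send_rows --steps '[[[0, 0, 0], [0, 0, -0.15]], [[0, 0, 0], [0, 0, -0.18]], [[0, 0, 0], [0, 0, -0.18]], [[0, 0, 0], [0, 0, -0.18]]]' --fingers 0.35

```text
time: 11.3
tool_pos: [667.4, 85.2, 160.9]
tcp_rot: [180.0, -0.0, 85.6]
ft_force: [0.5, 0.3, 0.4]
finger_gap: 55.5
grip_force: 0.0
```

```bash
python3 look.py long_spanner_c 5 w4
```

```text
tcp [667.4  85.2 160.8]
mask centroid [280. 182.] 0.91 [666.9  88.7] box [269. 125.  26. 124.]
mask centroid [ 16. 392.] 0.78 [ 286. -175.] box [  4. 383.  25.  19.]
```

View pics/w4.png

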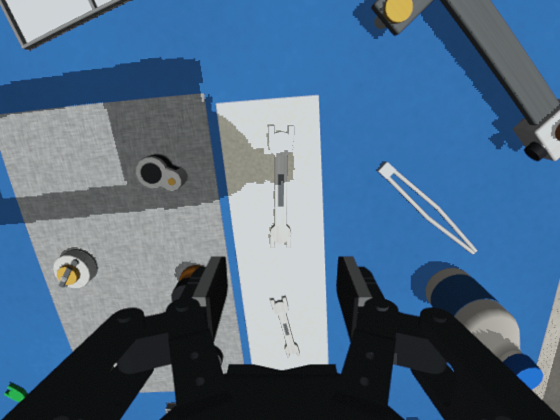

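The spanner is vertical in the picture, from (281,127) to (280,247), so the fingers are aligned with it. The short spanner lies clear below at (285,325), and the loupe's narrow end again points to about −28°.

Call:
send_rows --steps '[[[0, 0.07, -1.5], [0, 0, 0]], [[0, 0.07, -3], [0, 0, 0]], [[0, 0.07, -4.4], [0, 0, 0]], [[0, 0.07, -5.1], [0, 0, 0]], [[0, 0.07, -5.25], [0, 0, 0]], [[0, 0.07, -5.25], [0, 0, 0]]]'

```text
time: 12.2
tool_pos: [668.7, 86.8, 4.5]
tcp_rot: [179.9, -0.0, 85.5]
ft_force: [0.3, 0.2, -0.5]
finger_gap: 55.9
grip_force: 0.0
```

Call:
send_rows --steps '[[[0, 0, 0], [0, 0, 0]], [[0, 0, 0], [0, 0, 0]], [[0, 0, 0], [0, 0, 0]], [[0, 0, 0], [0, 0, 0]], [[0, 0, 0], [0, 0, 0]], [[0, 0, 0], [0, 0, 0]]]' --fingers 1 --squeeze 60

```text
time: 12.95
tool_pos: [668.5, 86.8, 4.5]
tcp_rot: [179.9, -0.0, 85.5]
ft_force: [-0.6, 0.5, 6.2]
finger_gap: 9.2
grip_force: 58.8
```

Call:
send_rows --steps '[[[0, 0, 0.6], [0, 0, 0]], [[-0.2, 0.4, 1.6], [0, 0, 0]], [[-1, 1.8, 2.2], [0, 0, 0.07]], [[-1.9, 3.4, 2.4], [0, 0, 0.14]], [[-2.8, 5, 2.4], [0, 0, 0.21]], [[-3.7, 6.6, 2.4], [0, 0, 0.28]], [[-4.4, 7.9, 2.4], [0, 0, 0.358]], [[-4.6, 8.27, 2.4], [0, 0, 0.358]], [[-4.6, 8.27, 2.4], [0, 0, 0.358]]]'

```text
time: 14.08
tool_pos: [529.6, 335.3, 75.7]
tcp_rot: [180.0, 0.0, 106.0]
ft_force: [-1.3, -0.6, -0.8]
finger_gap: 8.8
grip_force: 58.7
```

Run:
```python
from h import *
s=snapshot("wrist");print(sense()["tool_pos"],sense()["tcp_rot"])
R=lambda a:np.array([[np.cos(a),-np.sin(a)],[np.sin(a),np.cos(a)]])
im=cv2.cvtColor(s["img"],cv2.COLOR_RGB2BGR)
for (c,a,pts,) in (((494,324.5),16,[(-72.5,-76.5),(72.5,-76.5),(72.5,76.5),(-72.5,76.5)]),):
    q=np.array([proj(s,[*(np.array(c)+R(np.radians(a))@np.array(p)),10]) for p in pts]).round().astype(np.int32)
    cv2.polylines(im,[q],True,(0,0,255),1)
cv2.imwrite("pics/w5.png",im)
```

```text
[530.0626373  334.42270735  75.50459159] [1.79967453e+02 2.46234610e-02 1.05959797e+02]
```

View pics/w5.png

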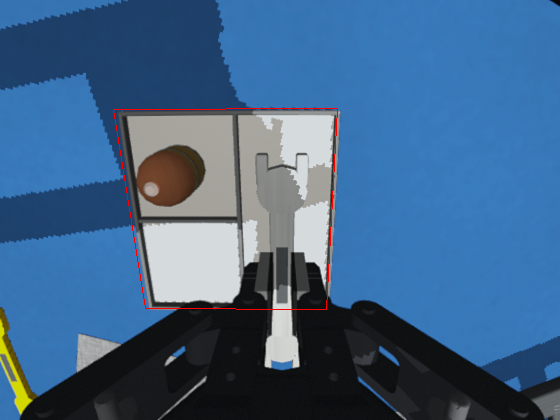

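The bell stands in its compartment at (172,177). The drawn tray outline fits, and the spanner lies over the long compartment, parallel to it.

Call:
send_rows --steps '[[[0, 0, -1], [0, 0, 0]], [[0, 0, -1.9], [0, 0, 0]], [[0, 0, -2.2], [0, 0, 0]], [[0, 0, -2.3], [0, 0, 0]], [[0, 0, -2.3], [0, 0, 0]]]'

```text
time: 14.75
tool_pos: [530.8, 333.8, 7.5]
tcp_rot: [180.0, 0.0, 105.9]
ft_force: [-1.1, -1.2, 2.4]
finger_gap: 8.8
grip_force: 59.3
```

Call:
send_rows --steps '[[[0, 0, 0], [0, 0, 0]], [[0, 0, 0], [0, 0, 0]], [[0, 0, 0], [0, 0, 0]], [[0, 0, 0.4], [0, 0, 0]], [[0, 0, 1.8], [0, 0, 0]], [[0, 0, 3.4], [0, 0, 0]]]' --fingers 0.65

```text
time: 15.5
tool_pos: [528.9, 334.6, 108.9]
tcp_rot: [-179.9, 0.0, 106.0]
ft_force: [0.9, 0.6, -0.1]
finger_gap: 30.1
grip_force: 0.0
```

Call:
send_rows --steps '[[[0.1, -1, 0.5], [0, 0, 0]], [[0.2, -3, 0.5], [0, 0, 0]], [[0.35, -5, 0.5], [0, 0, 0]], [[0.5, -7, 0.5], [0, 0, 0]], [[0.6, -9, 0.5], [0, 0, 0]], [[0.75, -11, 0.5], [0, 0, 0]], [[0.9, -13, 0.5], [0, 0, 0]], [[1, -14.7, 0.5], [0, 0, 0]], [[1.05, -15.3, 0.5], [0, 0, 0]], [[1.05, -15.3, 0.5], [0, 0, 0]]]' --fingers 0

```text
time: 16.75
tool_pos: [561.3, -124.9, 123.5]
tcp_rot: [180.0, 0.0, 105.9]
ft_force: [-0.8, 1.4, 0.5]
finger_gap: 85.0
grip_force: 0.0
```

```bash
python3 look.py stone_box_c 12 w6
```

```text
tcp [ 561.2 -123.6  123.3]
pin [281. 199.] 0.72 [ 560.1 -124.7]
mask centroid [280. 199.] 0.78 [ 559.8 -125.1] box [258. 174.  47.  49.]
```

Call:
send_rows --steps '[[[-0.03, -0.03, -1.5], [0, 0, 0]], [[-0.03, -0.03, -2.8], [0, 0, 0]], [[-0.03, -0.03, -3.5], [0, 0, 0]], [[-0.03, -0.03, -3.7], [0, 0, 0]], [[-0.03, -0.03, -3.7], [0, 0, 0]]]'

```text
time: 17.52
tool_pos: [560.5, -124.1, 12.4]
tcp_rot: [180.0, -0.0, 106.1]
ft_force: [-0.5, -0.5, -0.2]
finger_gap: 85.4
grip_force: 0.0
```

Call:
send_rows --steps '[[[0, 0, 0], [0, 0, 0]], [[0, 0, 0], [0, 0, 0]], [[0, 0, 0], [0, 0, 0]], [[0, 0, 0], [0, 0, 0]], [[0, 0, 0], [0, 0, 0]], [[0, 0, 0], [0, 0, 0]]]' --fingers 1 --squeeze 40

```text
time: 18.27
tool_pos: [561.0, -125.3, 13.2]
tcp_rot: [179.9, 0.0, 106.0]
ft_force: [-0.7, 0.2, 5.2]
finger_gap: 36.2
grip_force: 39.5
```

Call:
send_rows --steps '[[[0, 0, 0.5], [0, 0, 0]], [[0, 0.5, 1.7], [0, 0, 0]], [[-0.3, 2, 2.6], [0, 0, 0]], [[-0.7, 4, 2.6], [0, 0, 0]], [[-1.1, 6, 2.6], [0, 0, 0]], [[-1.5, 8, 2.6], [0, 0, 0]], [[-2, 10, 2.6], [0, 0, 0]], [[-2.5, 12, 2.6], [0, 0, 0]], [[-2.93, 13.3, 2.6], [0, 0, 0]], [[-2.93, 13.48, 2.6], [0, 0, 0]]]'

```text
time: 19.52
tool_pos: [471.4, 281.9, 91.1]
tcp_rot: [179.9, -0.0, 106.2]
ft_force: [-0.4, -1.3, -0.1]
finger_gap: 35.6
grip_force: 40.0
```

Call:
send_rows --steps '[[[0, 0, -1], [0, 0, 0]], [[0, 0, -2], [0, 0, 0]], [[0, 0, -2.35], [0, 0, 0]], [[0, 0, -2.47], [0, 0, 0]], [[0, 0, -2.47], [0, 0, 0]]]'

```text
time: 20.15
tool_pos: [473.2, 279.4, 17.1]
tcp_rot: [179.9, -0.0, 106.0]
ft_force: [0.4, -0.1, 0.6]
finger_gap: 36.1
grip_force: 40.1
```

Call:
send_rows --steps '[[[0, 0, 0], [0, 0, 0]], [[0, 0, 0], [0, 0, 0]], [[0, 0, 0], [0, 0, 0]], [[0, 0, 0.5], [0, 0, 0]], [[0, 0, 1.8], [0, 0, 0]], [[0, 0, 3.4], [0, 0, 0]]]' --fingers 0.35

```text
time: 20.9
tool_pos: [471.5, 279.0, 119.0]
tcp_rot: [-179.9, 0.0, 106.0]
ft_force: [-0.1, 0.4, -0.1]
finger_gap: 55.3
grip_force: 0.0
```

Call:
send_rows --steps '[[[0.4, -0.8, 0.2], [0, 0, 0.16]], [[0.9, -2, 0.2], [0, 0, 0.32]], [[1.4, -3.2, 0.2], [0, 0, 0.48]], [[1.9, -4.4, 0.2], [0, 0, 0.64]], [[2.4, -5.3, 0.2], [0, 0, 0.8]], [[2.5, -5.5, 0.2], [0, 0, 0.82]], [[2.5, -5.5, 0.2], [0, 0, 0.82]]]' --fingers 0

```text
time: 21.78
tool_pos: [547.4, 114.5, 124.5]
tcp_rot: [180.0, 0.0, 152.8]
ft_force: [0.4, -0.0, 0.9]
finger_gap: 85.4
grip_force: 0.0
```

```bash
python3 look.py loupe_c 11 w7
```

```text
tcp [547.1 115.  124.3]
pin [281. 199.] 0.77 [545.9 112.4]
mask centroid [281. 208.] 0.87 [553.3 108.9] box [262. 181.  38.  56.]
```

View pics/w7.png

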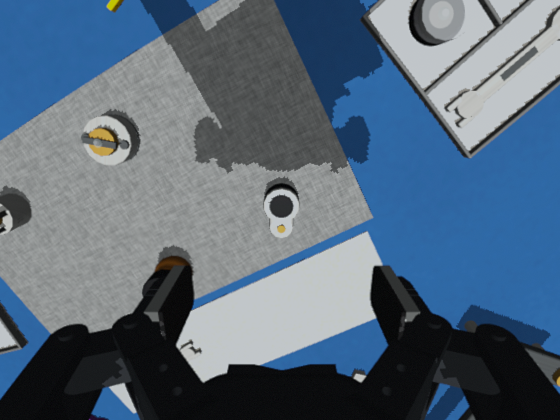

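The loupe stands straight in the picture, broad end at (281,205) and narrow end at (281,230), so the fingers are aligned. The box and spanner lie in the large tray at upper right.

Call:
send_rows --steps '[[[-0.03, -0.05, -1.5], [0, 0, 0]], [[-0.03, -0.05, -2.8], [0, 0, 0]], [[-0.03, -0.05, -3.6], [0, 0, 0]], [[-0.03, -0.05, -3.77], [0, 0, 0]], [[-0.03, -0.05, -3.77], [0, 0, 0]]]'

```text
time: 22.55
tool_pos: [546.5, 113.5, 11.3]
tcp_rot: [180.0, 0.0, 153.0]
ft_force: [0.2, 0.3, 0.4]
finger_gap: 85.0
grip_force: 0.0
```

Call:
send_rows --steps '[[[0, 0, 0], [0, 0, 0]], [[0, 0, 0], [0, 0, 0]], [[0, 0, 0], [0, 0, 0]], [[0, 0, 0], [0, 0, 0]], [[0, 0, 0], [0, 0, 0]], [[0, 0, 0], [0, 0, 0]]]' --fingers 1 --squeeze 50

```text
time: 23.3
tool_pos: [547.0, 112.9, 11.8]
tcp_rot: [180.0, 0.1, 153.0]
ft_force: [-1.4, 0.3, 5.1]
finger_gap: 27.5
grip_force: 48.8
```

Call:
send_rows --steps '[[[0, 0, 0.6], [0, 0, 0]], [[0, -0.2, 2.2], [0, 0, 0]], [[-0.1, -1.6, 3], [0, 0, 0.05]], [[-0.3, -3.6, 3], [0, 0, 0.1]], [[-0.5, -5.6, 3], [0, 0, 0.15]], [[-0.7, -7.6, 3], [0, 0, 0.2]], [[-0.9, -9.6, 3], [0, 0, 0.25]], [[-1.1, -11.6, 3], [0, 0, 0.305]], [[-1.3, -13.4, 3], [0, 0, 0.305]], [[-1.47, -14.35, 3], [0, 0, 0.305]]]'

```text
time: 24.55
tool_pos: [501.8, -320.8, 102.3]
tcp_rot: [-179.9, 0.1, 170.3]
ft_force: [0.4, 0.4, -0.8]
finger_gap: 27.7
grip_force: 49.4
```

Call:
send_rows --steps '[[[0, 0, 0], [0, 0, 0]], [[0, 0, 0], [0, 0, 0]]]'

```text
time: 24.8
tool_pos: [502.4, -317.1, 101.3]
tcp_rot: [180.0, 0.0, 170.4]
ft_force: [-0.6, -0.2, -0.6]
finger_gap: 27.4
grip_force: 49.5
```

Run:
```python
from h import *
s=snapshot("wrist");print(sense()["tool_pos"],sense()["tcp_rot"])
R=lambda a:np.array([[np.cos(a),-np.sin(a)],[np.sin(a),np.cos(a)]])
im=cv2.cvtColor(s["img"],cv2.COLOR_RGB2BGR)
for (c,a,pts,) in (((514.5,-281.5),-9.5,[(-39,-76.5),(39,-76.5),(39,76.5),(-39,76.5)]),):
    q=np.array([proj(s,[*(np.array(c)+R(np.radians(a))@np.array(p)),10]) for p in pts]).round().astype(np.int32)
    cv2.polylines(im,[q],True,(0,0,255),1)
cv2.imwrite("pics/w8.png",im)
```

```text
[ 502.55570667 -316.62298978  101.17803377] [1.79980111e+02 9.78583425e-03 1.70484536e+02]
```

View pics/w8.png

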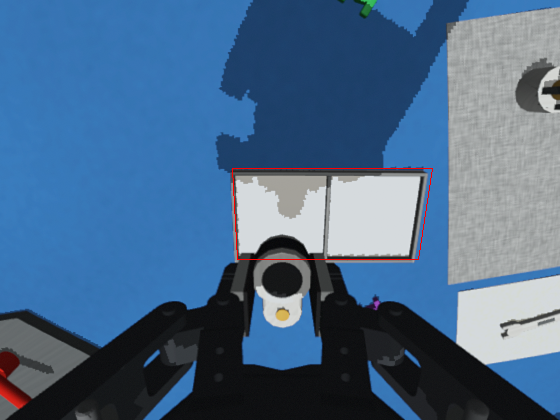

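The loupe is held level, broad end at (283,280). The tray rim lies about 3 px left and down of the drawn outline, so I shift the target by about 2 mm.

Call:
send_rows --steps '[[[0.07, -0.07, -1.2], [0, 0, 0]], [[0.07, -0.07, -2.3], [0, 0, 0]], [[0.07, -0.07, -2.75], [0, 0, 0]], [[0.07, -0.07, -2.88], [0, 0, 0]], [[0.07, -0.07, -2.88], [0, 0, 0]]]'

```text
time: 25.48
tool_pos: [505.1, -319.3, 15.5]
tcp_rot: [-180.0, 0.1, 170.5]
ft_force: [0.2, 0.3, -0.2]
finger_gap: 27.5
grip_force: 49.4
```

Call:
send_rows --steps '[[[0, 0, 0], [0, 0, 0]], [[0, 0, 0], [0, 0, 0]], [[0, 0, 0], [0, 0, 0]], [[0, 0, 0.5], [0, 0, 0]], [[0, 0, 1.8], [0, 0, 0]], [[0, 0, 3.4], [0, 0, 0]]]' --fingers 0.42

```text
time: 26.22
tool_pos: [503.7, -319.3, 117.4]
tcp_rot: [180.0, -0.1, 170.4]
ft_force: [0.8, -0.3, 1.1]
finger_gap: 49.3
grip_force: 0.0
```

Call:
send_rows --steps '[[[-0.3, 1.3, 0.2], [0, 0, 0]], [[-0.7, 3.2, 0.2], [0, 0, 0]], [[-1.1, 5.2, 0.2], [0, 0, 0]], [[-1.5, 7.2, 0.2], [0, 0, 0]], [[-1.9, 9.2, 0.2], [0, 0, 0]], [[-2.25, 10.8, 0.2], [0, 0, 0]], [[-2.35, 11.1, 0.2], [0, 0, 0]], [[-2.35, 11.1, 0.2], [0, 0, 0]]]' --fingers 0

```text
time: 27.22
tool_pos: [434.3, 13.4, 123.3]
tcp_rot: [-180.0, 0.1, 170.5]
ft_force: [0.2, -1.1, 0.7]
finger_gap: 85.4
grip_force: 0.0
```

```bash
python3 look.py table_dop_c 14.5 w9
```

```text
tcp [434.4  12.7 123.1]
pin [283. 203.] 0.58 [435.7  12.4]
mask centroid [282. 203.] 0.61 [435.1  11.8] box [261. 179.  46.  49.]
```

View pics/w9.png

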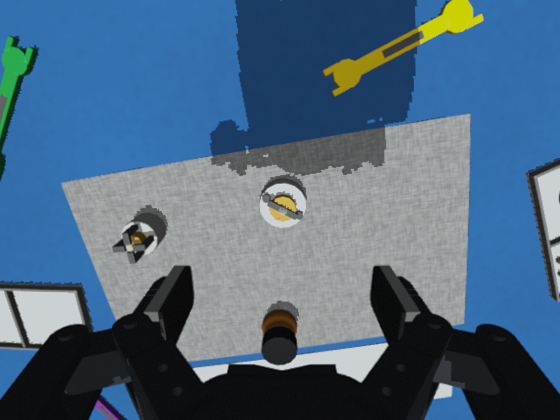

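The table dop is at (283,205). The bar across its top runs about 27° off the closing line and stays within the disc, so the pads meet the disc first. The claw dop (137,240) and the jar (280,330) stand clear.

Call:
send_rows --steps '[[[0.03, -0.03, -1.5], [0, 0, 0]], [[0.03, -0.03, -2.8], [0, 0, 0]], [[0.03, -0.03, -3.55], [0, 0, 0]], [[0.03, -0.03, -3.75], [0, 0, 0]], [[0.03, -0.03, -3.75], [0, 0, 0]]]'

```text
time: 28.0
tool_pos: [435.0, 11.7, 10.1]
tcp_rot: [-180.0, -0.0, 170.4]
ft_force: [0.3, -0.6, -0.9]
finger_gap: 85.4
grip_force: 0.0
```

Call:
send_rows --steps '[[[0, 0, 0], [0, 0, 0]], [[0, 0, 0], [0, 0, 0]], [[0, 0, 0], [0, 0, 0]], [[0, 0, 0], [0, 0, 0]], [[0, 0, 0], [0, 0, 0]], [[0, 0, 0], [0, 0, 0]]]' --fingers 1 --squeeze 60

```text
time: 28.75
tool_pos: [435.6, 12.4, 11.2]
tcp_rot: [180.0, 0.1, 170.5]
ft_force: [-2.6, 0.2, 9.0]
finger_gap: 35.6
grip_force: 58.8
```

Call:
send_rows --steps '[[[0, 0, 0.5], [0, 0, 0]], [[0, 0, 1.6], [0, 0, 0]], [[0.3, -0.5, 2.8], [0, 0, 0]], [[0.8, -1.9, 3], [0, 0, 0]], [[1.3, -3.5, 3], [0, 0, 0]], [[1.9, -5.2, 3], [0, 0, 0]], [[2.4, -6.9, 3], [0, 0, 0]], [[2.8, -8.2, 3], [0, 0, 0]], [[2.93, -8.6, 3], [0, 0, 0]], [[2.93, -8.6, 3], [0, 0, 0]]]'

```text
time: 30.0
tool_pos: [522.6, -245.7, 100.2]
tcp_rot: [180.0, -0.0, 170.4]
ft_force: [-0.0, 0.4, -1.7]
finger_gap: 35.5
grip_force: 60.3
```

```bash
python3 look.py table_dop_c 95 w10
```

```text
tcp [ 522.4 -244.8   99.9]
pin [281. 273.] 0.78 [ 529.1 -248.8]
mask centroid [281. 267.] 0.78 [ 525.5 -248.2] box [246. 227.  72.  79.]
```

View pics/w10.png

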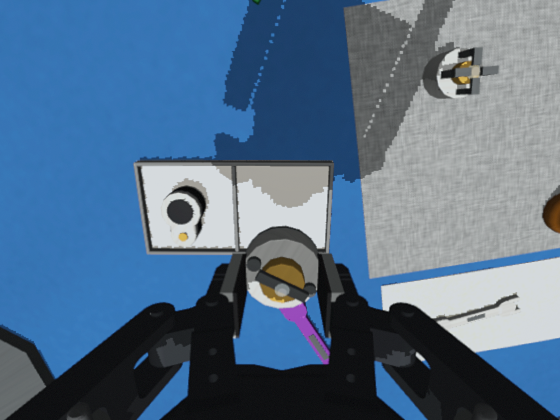

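The dop is held level over the right-hand compartment. The loupe lies flat in the left one at (183,212).

Call:
send_rows --steps '[[[0, -0.03, -1.2], [0, 0, 0]], [[0, -0.03, -2.3], [0, 0, 0]], [[0, -0.03, -2.75], [0, 0, 0]], [[0, -0.03, -2.88], [0, 0, 0]], [[0, -0.03, -2.88], [0, 0, 0]]]'

```text
time: 30.78
tool_pos: [523.2, -246.0, 14.6]
tcp_rot: [-180.0, 0.0, 170.5]
ft_force: [0.4, -0.0, -1.9]
finger_gap: 35.7
grip_force: 60.2
```

Call:
send_rows --steps '[[[0, 0, 0], [0, 0, 0]], [[0, 0, 0], [0, 0, 0]], [[0, 0, 0], [0, 0, 0]], [[0, 0, 0.5], [0, 0, 0]], [[0, 0, 1.8], [0, 0, 0]], [[0, 0, 3.4], [0, 0, 0]], [[-1.5, 1, 5], [0, 0, 0]], [[-3, 2, 6.5], [0, 0, 0]], [[-3, 2, 6.5], [0, 0, 0]]]' --fingers 0.38

```text
time: 31.9
tool_pos: [432.6, -186.3, 213.1]
tcp_rot: [-179.9, 0.3, 170.5]
ft_force: [-0.6, -0.5, -0.1]
finger_gap: 53.1
grip_force: 0.0
```

Run:
```python
from h import *
T=snapshot("top");C=snapshot("scene");W=snapshot("wrist");save(W,"w11")
a=cv2.resize(T["img"][165:270,110:445],(800,251),interpolation=cv2.INTER_CUBIC)
b=cv2.resize(C["img"][125:345,90:470],(560,324),interpolation=cv2.INTER_CUBIC)
o=np.zeros((580,800,3),np.uint8);o[:251]=a;o[255:579,:560]=b
cv2.imwrite("pics/f.png",o[:,:,::-1])
R=lambda a:np.array([[np.cos(a),-np.sin(a)],[np.sin(a),np.cos(a)]])
for n,z,c,a in (("bell_dop_c",31,(494,324.5),16),("stone_box_c",15,(494,324.5),16),("long_spanner_c",6.5,(494,324.5),16),("table_dop_c",17.5,(516.5,-283.5),-9.5),("loupe_c",14,(516.5,-283.5),-9.5)):
    for cam,s in (("top",T),("scene",C),("wrist",W)):
        for d in finder.pinpoint(n,cam)[:5]:
            w=at(s,np.array(d["at"])*[560,420],z)[:2]-c
            if np.hypot(*w)<90: print(n,cam,round(d["confidence"],2),np.round(R(np.radians(-a))@w))
```

```text
bell_dop_c top 0.74 [-26.  35.]
bell_dop_c top 0.19 [-35. -35.]
bell_dop_c scene 0.64 [-26.  32.]
stone_box_c top 0.68 [-42. -37.]
stone_box_c scene 0.76 [-24. -42.]
long_spanner_c top 0.59 [32. -7.]
long_spanner_c scene 0.84 [ 42. -14.]
table_dop_c scene 0.79 [ 2. 35.]
table_dop_c wrist 0.86 [ 8. 37.]
loupe_c scene 0.81 [ -5. -35.]
loupe_c wrist 0.58 [ -5. -39.]
```

View pics/f.png

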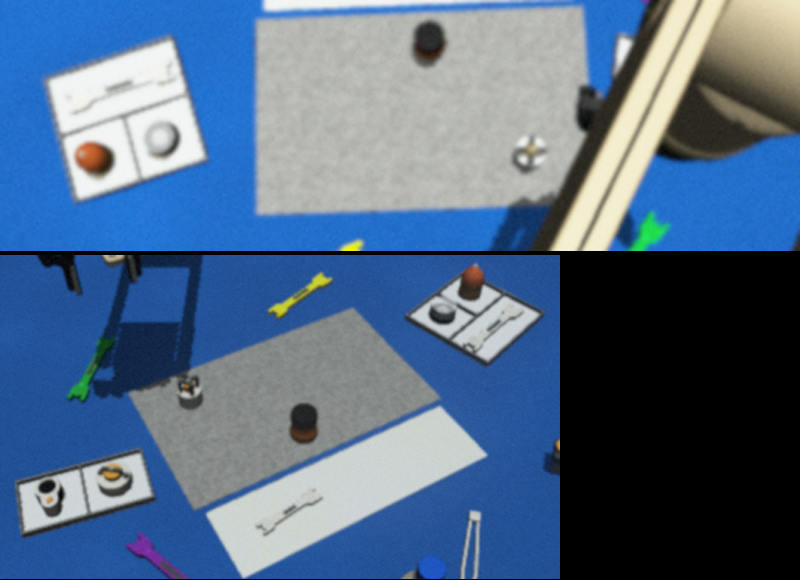

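View pics/w11.png

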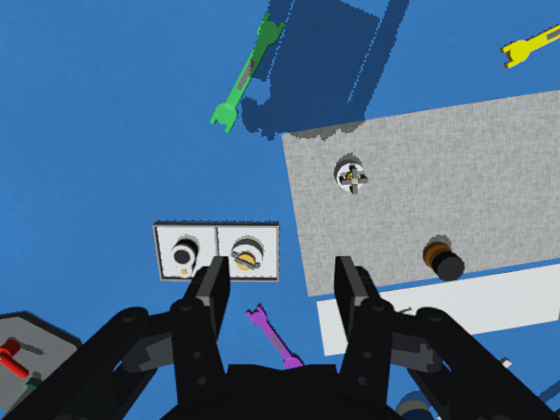

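Run:
```python
from h import *
R=lambda a:np.array([[np.cos(a),-np.sin(a)],[np.sin(a),np.cos(a)]])
for cam in ("top","scene"):
    s=snapshot(cam)
    for n,z in (("long_spanner_c",7),("large_tray",8)):
        for d in finder.trace(n,cam):
            ys,xs=np.nonzero(d["mask"])
            w=np.array([R(np.radians(-16))@(at(s,p,z)[:2]-[494,324.5]) for p in zip(xs,ys)])
            if np.hypot(*w.mean(0))<90: print(cam,n,round(d["confidence"],2),"x",np.round(np.percentile(w[:,0],[0,100])),"y",np.round(np.percentile(w[:,1],[0,100])))
```

```text
top long_spanner_c 0.56 x [23. 48.] y [-63.  57.]
top large_tray 0.75 x [-75.  74.] y [-78.  79.]
scene long_spanner_c 0.53 x [29. 53.] y [-73.  49.]
scene large_tray 0.64 x [-69.  81.] y [-92.  76.]
```

```bash
python3 -c "
from bench import order
print(order.hand_in())"
```

```text
the job is handed in; nothing more can be done
None
```

I filled both trays and handed the job in at about 32 s of the 106 s allowed: bell dop, stone box and long spanner in the large tray, table dop and loupe in the small one. The last pictures showed each in its own compartment and the claw dop, short spanner and jar still in place; the hand-in returned no verdict.

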